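# Make up a microscope filter kit tray

### The arm

A 6-joint arm with a two-finger parallel gripper is mounted at the origin on the work surface. World frame = base frame: x ahead of the robot, y to its left, z up, the work surface at z = 0. Lengths are in mm, angles in degrees, forces in N, time in s.
With the tool pointing down it reaches from about 350 to 850 mm from the base axis. Payload 8.1 kg.
Tool frame: the origin (TCP) lies between the finger pads; the fingertips stand 22 mm ahead of it and the grasp point (between the pads) lies 3 mm ahead of it (r.nose_length is the z of the fingertips in the tool frame, in mm); z points along the fingers, x is the direction in which the jaws open and shut, and the axes are right-handed (so a half turn about z gives the same grasp; the last joint's range is limited). The gripper opens to 85 mm and grips with 20 to 120 N. Pads are 22 mm wide; open, the fingers measure 114 mm over their backs; the gripper's body (76 mm by 85 mm) begins 54 mm behind the grasp point. The pads swing forward as they close: fully open they stand 13 mm farther back than shut.
Start: joints at [-76.398, 7.471, 85.268, -0, 87.261, -4.893], TCP at [190.354, -569.009, 253.292] pointing down, gripper open.
Joint ranges: [-169.43, 169.43], [-51.17, 129.36], [1.28, 143.12], [-76.62, 256.62], [0, 156.53], [-152.29, 152.29]. Speed limits (degrees/s): [136.94, 136.94, 159.86, 180, 180, 180].

### API

Orientations are given as [roll, pitch, yaw] about the fixed x, y, z axes, in that order (R = Rz(yaw) Ry(pitch) Rx(roll)).
In Python, from bench import r gives the robot as it stands.
- The arm moves only by the shell command python3 -m jog 'ROWS' [FORCE]. ROWS is JSON, a list of rows, each a list of 5 numbers: the shift along the tool's x, y, z in m, then the turn about the tool's z in degrees, then the opening in per cent of the stroke, from 0 (shut) to 100 (fully open). A call has 1 to 8 rows; each row is the pose to reach, as a shift and turn from the pose measured when the call began, along the tool's axes at that moment; what a row does not reach only later rows make up. A row lasts 1/10 s, in which the tool goes at most 50 mm and 8.59 degrees, less where a joint would pass 70% of its speed; a pose out of reach is approached as far as the arm can. A call with a gripper value outside its range is refused whole. The fingers move at their own pace and stop on an object; FORCE is the grip in N (left out, the last holds). Time passes only in rows, so rows that repeat a pose let the fingers close. It gives the time, the measured TCP pose, the force and the opening at its end, in the units of the state.
- r.sense(): the state, without advancing time (a new reading comes with each control period).
- r.snapshot(name): name is "scene" or "top" or "wrist"; returns a dict with "image" (480x640x3 uint8, red, green, blue), "K" (3x3 intrinsics, pixels), "distortion" ([k1, k2, p1, p2, k3] as OpenCV has them; the pictures are not rectified), "T" (4x4, takes a point from camera to world coordinates); the wrist camera has in their place "tool_from_camera" (4x4, takes a point from camera to tool coordinates, whose origin is the TCP and whose axes are the tool frame's). Camera axes: x right, y down, z forward; pixel columns grow to the right and rows downward; lengths in mm; the calibration is good to about 2 mm. A picture is of the moment at which its call begins: read the wrist's pose just before it. There is no depth.
- r.hand_in(): hands the job in, once; it reports no verdict.
Trained networks look in a picture, given as the dict that the camera call returned (one of the last four; its "shot" number tells which), for a name from the list of things; names that differ only in an ending like _2 or _b are one class to them, and where a whole thing is asked for, a point or a joint stands for the part that bears it (a point fixed in the world has none). Each returns a list of dicts, best first, with "conf" (0 to 1); they miss things now and then, are a little off and sometimes report something else, mostly with a low value. They report only what shows in the picture. A call takes as long as a camera call.
- r.search_frame(picture, label): "bbox" ([left, top, right, bottom] in pixels, round what is visible of it).
- r.pinpoint(picture, label): "uv" ([column, row] in pixels: a listed point, or the origin of a listed thing).
The state is a dict: "time": time; "joint_pos": joint angles; "qd": joint speeds; "joint_efforts": joint torques, N m; "tool_pos": TCP position; "tcp_rot": TCP orientation; "ft_force": force on the tool from outside, world axes, zero at the start; "wrist_torque": the same for the moment, N m; "finger_gap": finger opening in mm.
Only numpy, scipy, OpenCV 4.12 (cv2) and the standard library are available. Lean on these libraries where they do the work, as an engineer would, in place of code of your own. Each camera call takes 0.05 s, during which the arm holds its last target. There are 200 camera calls.

### The job

First slide the empty aluminium kit tray along the bench, without lifting it, until it lies squarely on the dark rubber mat. Then tip the round black knurled caps out of the two-section dish into the tray's smaller bay, turning the dish so that the thumbscrews in its other section stay in it, and stand the dish back on its round cork pad; also put every black filter cube that is on the bench into the tray's larger bay, standing upright with its ring on top. Leave everything else on the bench alone.

Things in the scene. Friction and masses are not known exactly. Their poses are not given: they have to be found in the camera images.
- tray: Loose open aluminium tray, 130 mm (its x) by 300 mm (its y), walls 28 mm high and 4 mm thick, floor 4 mm thick, 0.6 kg; slides under about 3 to 6 N. Origin: centre of its underside. A cross wall 4 mm thick at y = -16 mm parts it: the smaller bay (for caps) is y -146 to -18 mm, the larger bay (for filter cubes) y -14 to +146 mm; both are 122 mm wide in x.
- mat: Flat dark rubber mat, 190 mm (its x) by 360 mm (its y), 1 mm thin, fixed to the bench; nothing catches on its edge. Origin: its centre. The tray belongs centred on it, the tray's long side along the mat's long side, either way round.
- pad: Flat round cork pad, 240 mm across, 1 mm thin, fixed to the bench; the dish stands on it at the start. Origin: its centre.
- dish_grip (a point): Middle of the upright grip plate of the loose two-section steel dish (0.3 kg), 78 mm above the dish's underside; z up, x across the divider. The plate is 10 mm thick (x), 56 mm wide (y) and spans 34 to 96 mm above the underside, over a divider 8 mm thick and 34 mm high at x = 0. The caps lie in the +x section, the thumbscrews in the -x section.
- dish_lip (a point): Middle of the pouring lip of the dish's cap section: x = +90 mm, 66 mm below dish_grip, same axes; the other end is alike. Dish 180 mm (x) by 100 mm (y), side walls 34 mm high, ends open. The 5 mm thick floor is flat to x = 56 mm, then ramps up 12 degrees to the lip. Polished: caps stay in below 20 degrees of tilt and slide out over the lip from about 25 to 35.
- cap1_center (a point): Centre of a round black knurled cap, 22 mm across and 9 mm high, 15 g; z is its axis. Two to four of the four caps are present, lying in the +x section of the dish.
- cap2_center (a point): Centre of a round black knurled cap, 22 mm across and 9 mm high, 15 g; z is its axis. Two to four of the four caps are present, lying in the +x section of the dish.
- cap3_center (a point): Centre of a round black knurled cap, 22 mm across and 9 mm high, 15 g; z is its axis. Two to four of the four caps are present, lying in the +x section of the dish.
- cap4_center (a point): Centre of a round black knurled cap, 22 mm across and 9 mm high, 15 g; z is its axis. Two to four of the four caps are present, lying in the +x section of the dish.
- screw1_center (a point): Steel thumbscrew standing on its knurled head (16 mm across, 7 mm high) with a 7 mm stem, 20 mm high in all; the point is on its axis 7 mm above the head's face. It belongs in the -x section of the dish.
- screw2_center (a point): Steel thumbscrew standing on its knurled head (16 mm across, 7 mm high) with a 7 mm stem, 20 mm high in all; the point is on its axis 7 mm above the head's face. It belongs in the -x section of the dish.
- screw3_center (a point): Steel thumbscrew standing on its knurled head (16 mm across, 7 mm high) with a 7 mm stem, 20 mm high in all; the point is on its axis 7 mm above the head's face. It belongs in the -x section of the dish.
- cube1_center (a point): Centre of the body of a black filter cube: a block 34 mm (x) by 42 mm (y) by 38 mm high, with a 28 mm ring 8 mm high on top, 90 g; the point is 19 mm above its underside, z up. Two or three of the three are present, standing on the bench.
- cube2_center (a point): Centre of the body of a black filter cube: a block 34 mm (x) by 42 mm (y) by 38 mm high, with a 28 mm ring 8 mm high on top, 90 g; the point is 19 mm above its underside, z up. Two or three of the three are present, standing on the bench.
- cube3_center (a point): Centre of the body of a black filter cube: a block 34 mm (x) by 42 mm (y) by 38 mm high, with a 28 mm ring 8 mm high on top, 90 g; the point is 19 mm above its underside, z up. Two or three of the three are present, standing on the bench.
- oil_bottle: Bystander: small amber bottle, 30 mm across, 58 mm high, in the row of the filter cubes; origin centre of underside.
- objective: Bystander: standing steel microscope objective, 34 mm across, 48 mm high; origin centre of underside.
- screwdriver: Bystander: screwdriver, 150 mm long, lying along its x.
- beaker: Bystander: glass beaker, 60 mm across, 70 mm high; origin centre of underside.
- turret_ring: Bystander: black knurled turret disc, 70 mm across, 22 mm high; origin centre of underside.

How it is judged:
By the outcome, as a careful person would: the job done as asked, in the order asked, and still so for the second after the job is handed in, with the robot touching nothing.
Of cap1, cap2, cap3, cap4 only 2 to 4 are there at a start; the rules pass over those that are not, and their reading is None.
Of cube1, cube2, cube3 only 2 to 3 are there at a start; the rules pass over those that are not, and their reading is None.
At some moment in a run one of cube1, cube2, cube3, tray may be knocked a few centimetres aside while the robot is not near it.
It also fails if it takes over 208 s, if anything falls off the work surface, if the arm or the gripper's body presses on something with over 40 N, if the wrist force passes 120 N, or if a joint passes its speed limit or range.

## Working session

There is one attempt and no reset: what is moved stays moved. The work goes in short steps, Python scripts to look and compute and a shell command to move; the robot and the scene stay as the last step left them, time stands still between calls to the robot, and variables do not carry over. Pictures are saved under pics/ and viewed, about 12 in all and at most 16, crops included, and the job is handed in when it is done.

```bash
ls; mkdir -p pics; cat > h.py <<'E'
import numpy as np, cv2
from scipy.spatial.transform import Rotation as R
from bench import r
def tool():
    s=r.sense(); T=np.eye(4); T[:3,:3]=R.from_euler('xyz',s['tcp_rot'],degrees=True).as_matrix(); T[:3,3]=s['tool_pos']; return T
def snap(n):
    t=tool(); p=r.snapshot(n)
    p['W']=np.array(p['T']) if n!='wrist' else t@np.array(p['tool_from_camera'])
    return p
def ray(p,uv,z):
    q=cv2.undistortPoints(np.array([[uv]],float),np.array(p['K']),np.array(p['distortion'],float))[0,0]
    d=p['W'][:3,:3]@[q[0],q[1],1]; o=p['W'][:3,3]
    return o+d*(z-o[2])/d[2]
def proj(p,X):
    M=np.linalg.inv(p['W']); return cv2.projectPoints(np.array(X,float).reshape(-1,3),cv2.Rodrigues(M[:3,:3])[0],M[:3,3],np.array(p['K']),np.array(p['distortion'],float))[0][:,0]
def save(p,n,box=None,s=1):
    im=p['image'][:,:,::-1]
    if box: im=im[box[1]:box[3],box[0]:box[2]]
    cv2.imwrite('pics/'+n,cv2.resize(im,None,fx=s,fy=s,interpolation=cv2.INTER_CUBIC))
H=dict(tray=0,mat=1,pad=1,dish_grip=79,dish_lip=13,cap1_center=10.5,screw1_center=13,cube1_center=19,oil_bottle=0,objective=0,beaker=0,turret_ring=0,screwdriver=8)
def look(p,names,minc=.3):
    for n in names:
        for d in r.pinpoint(p,n):
            if d['conf']>minc: print(n,np.round(d['uv'],1),round(d['conf'],2),np.round(ray(p,d['uv'],H[n]),1))
def delta(x,y,z):
    T=tool(); d=T[:3,:3].T@(np.array([x,y,z])-T[:3,3]); print('delta tool m',np.round(d/1000,4)); return d
E
python3 - <<'E'
from h import *
p=snap('top');save(p,'top1.png');look(p,H)
q=snap('scene');save(q,'scene1.png');print('scene');look(q,['dish_grip','dish_lip','cap1_center','screw1_center','cube1_center','tray'])
print(r.sense())
E
```

```text
pics
tray [284.3 250.2] 0.87 [514.8  17.5   0. ]
mat [201.4 266.3] 0.59 [472.2 234.8   1. ]
dish_grip [424.9 234.1] 0.69 [ 542.  -338.9   79. ]
dish_lip [404.6 207.3] 0.67 [ 626.4 -299.5   13. ]
cap1_center [282.  249.7] 0.66 [514.5  23.   10.5]
cap1_center [410.1 237.8] 0.54 [ 545.  -311.9   10.5]
screw1_center [432.1 247.9] 0.49 [ 517.6 -368.8   13. ]
cube1_center [341.8 190.3] 0.64 [ 671.2 -133.8   19. ]
oil_bottle [311.7 192.2] 0.57 [671.1 -54.3   0. ]
objective [361.4 299.4] 0.63 [ 385.5 -182.4    0. ]
beaker [186.6 165.7] 0.79 [747.2 285.4   0. ]
turret_ring [433.  180.9] 0.65 [ 702.5 -381.2    0. ]
screwdriver [429.5 320.6] 0.85 [ 328.9 -356.9    8. ]
scene
dish_grip [199.5 293.1] 0.94 [ 533.6 -334.3   79. ]
dish_lip [238.  335.7] 0.56 [ 615.1 -301.6   13. ]
dish_lip [330.1 312.5] 0.51 [ 663.8 -121.1   13. ]
screw1_center [329.7 314.1] 0.75 [ 667.  -124.2   13. ]
screw1_center [186.8 320.9] 0.38 [ 524.2 -367.2   13. ]
cube1_center [329.3 315.4] 0.64 [ 674.1 -130.    19. ]
tray [351.3 248.8] 0.58 [517.1  37.4   0. ]
tray [239.3 337.8] 0.43 [ 610.4 -297.7    0. ]
{'time': 1.05, 'joint_pos': array([-7.63975894e+01,  7.46913817e+00,  8.52656242e+01, -5.85175671e-04,
        8.72610811e+01, -4.89523967e+00]), 'qd': array([-0.0214932 , -0.03717525,  0.00857668, -0.08861274, -0.07530793,
       -0.0446035 ]), 'joint_efforts': array([-2.53359874e-03, -5.69333768e+01, -5.00882506e+01, -2.65631979e-04,
        1.30776451e-03, -7.19511763e-05]), 'tool_pos': array([ 190.36127489, -569.02644221,  253.33426201]), 'tcp_rot': array([ 1.79999063e+02, -4.09145454e-03, -7.15023218e+01]), 'ft_force': array([ 0.74288875, -0.23526837, -0.37422104]), 'wrist_torque': array([ 0.01728078, -0.04934672,  0.0096661 ]), 'finger_gap': 85.30986270611595}
```

```bash
python3 - <<'E'
import cv2
im=cv2.imread('pics/top1.png')[130:350,150:470]
cv2.imwrite('pics/top1c.png',cv2.resize(im,None,fx=2.5,fy=2.5,interpolation=cv2.INTER_CUBIC))
E
```

```text
(no output)
```

View pics/top1c.png

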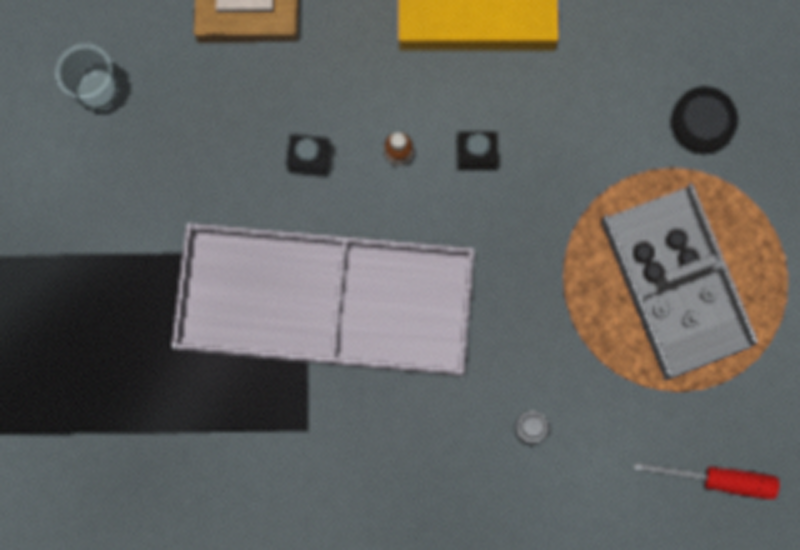

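View pics/scene1.png

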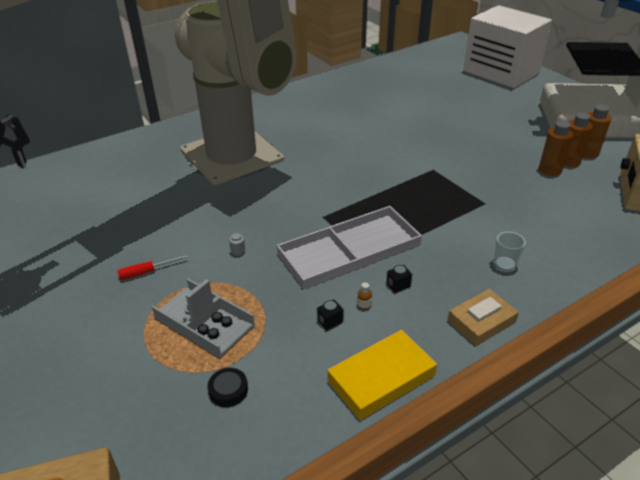

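Top: four caps, three screws in the dish, and two cubes at crop (310,150) and (478,150) with the bottle between them. The tray lies right of the mat, small bay towards −y. The rows can't tilt the tool, so I'm testing in free air what an out-of-reach pose does to its orientation.

```bash
python3 -m jog '[[0,0,-0.05,0,50],[0,0,-0.1,0,50],[0,0,-0.15,0,50],[0,0,-0.2,0,50],[0,0,-0.25,0,50],[0,0,-0.3,0,50],[0,0,-0.35,0,50],[0,0,-0.4,0,50]]'
python3 -m jog '[[0,0,-0.05,0,50],[0,0,-0.1,0,50],[0,0,-0.15,0,50],[0,0,-0.2,0,50],[0,0,-0.25,0,50],[0,0,-0.3,0,50],[0,0,-0.35,0,50],[0,0,-0.4,0,50]]'
python3 -c "
from bench import r
s=r.sense();print(s['joint_pos'].round(2),s['tcp_rot'],s['tool_pos'])"
```

```text
time: 1.85
tool_pos: [190.4, -569.1, 642.4]
tcp_rot: [180.0, -0.3, -71.5]
ft_force: [0.3, -1.3, 1.1]
finger_gap: 43.1
time: 2.65
tool_pos: [159.2, -475.4, 760.2]
tcp_rot: [180.0, -1.8, -71.5]
ft_force: [-0.0, 0.5, 0.3]
finger_gap: 42.7
[-77.46  27.21   1.38   0.31 149.58  -5.68] [179.9658306   -1.83802292 -71.50292515] [ 159.18559645 -475.36474023  760.20467818]
```

```bash
python3 - <<'E'
from h import *
p=snap('top')
im=p['image']; g=cv2.cvtColor(im,cv2.COLOR_RGB2GRAY)
m=(g<42).astype(np.uint8)
n,l,st,c=cv2.connectedComponentsWithStats(m)
i=1+np.argmax(st[1:,4]); print(st[i])
print('mat box',cv2.boxPoints(cv2.minAreaRect(np.argwhere(l==i)[:,::-1].astype(np.float32))))
for q in [(118,232),(273,302)]: pass
box=st[i]
for u in range(box[0]+4,box[0]+box[2],20):
    v=np.where(l[:,u]==i)[0]; print(u,v.min(),v.max(),ray(p,(u,v.min()-.5),1)[:2].round(),ray(p,(u,v.max()+.5),1)[:2].round())
# tray corners at top z=28 from crop reading
for c in [(188,225),(474,248),(464,374),(173,348)]:
    print('tray',ray(p,(c[0]/2.5+150,c[1]/2.5+130),28)[:2].round(1))
for v in (280,290,300):
    u=np.where(l[v]==i)[0]; print('row',v,u.min(),u.max(),ray(p,(u.min()-.5,v),1)[:2].round(),ray(p,(u.max()+.5,v),1)[:2].round())
E
```

```text
[ 137  232  136   71 6521]
mat box [[137. 232.]
 [272. 232.]
 [272. 302.]
 [137. 302.]]
141 263 302 [482. 398.] [376. 393.]
161 247 302 [525. 345.] [377. 339.]
181 234 302 [560. 292.] [377. 286.]
201 232 302 [565. 239.] [377. 233.]
221 232 301 [565. 185.] [380. 181.]
241 274 301 [453. 130.] [380. 129.]
261 275 301 [451.  78.] [381.  77.]
tray [590.1 170.8]
tray [ 565.  -126.6]
tray [ 434.2 -115.2]
tray [461.1 183.2]
row 280 138 271 [435. 405.] [436.  50.]
row 290 138 272 [409. 404.] [410.  47.]
row 300 138 272 [382. 403.] [384.  47.]
```

Mat about (472,226), +1°; tray about (512,28), −5°. Out-of-reach pushes do shift the tool tilt, which I can use later for pouring. Now above the tray's cross wall (511,12).

```bash
python3 -c "
from h import *
delta(511,12,300)"
```

```text
delta tool m [-0.3644 -0.4885  0.4492]
```

```bash
python3 -m jog '[[-0.023,-0.03,0.03,0,45],[-0.045,-0.06,0.06,0,45],[-0.07,-0.09,0.09,0,45],[-0.09,-0.12,0.12,0,45],[-0.115,-0.15,0.15,0,45],[-0.14,-0.18,0.18,0,45],[-0.16,-0.21,0.21,0,45],[-0.18,-0.245,0.225,0,45]]'
python3 -m jog '[[-0.023,-0.03,0.03,4,45],[-0.045,-0.06,0.06,8,45],[-0.07,-0.09,0.09,12,45],[-0.09,-0.12,0.12,16,45],[-0.115,-0.15,0.15,20,45],[-0.14,-0.18,0.18,23.5,45],[-0.16,-0.21,0.21,23.5,45],[-0.18,-0.245,0.225,23.5,45]]'
python3 - <<'E'
from h import *
p=snap('wrist');save(p,'w1.png');delta(511,12,100);look(p,['tray','mat'])
print(tool().round(3))
E
```

```text
time: 3.5
tool_pos: [306.1, -269.0, 559.6]
tcp_rot: [179.9, -1.9, -71.6]
ft_force: [-0.2, 0.1, 0.1]
finger_gap: 38.4
time: 4.3
tool_pos: [482.7, -26.4, 324.9]
tcp_rot: [-179.5, -1.8, -95.1]
ft_force: [-0.4, -0.2, 1.0]
finger_gap: 38.5
delta tool m [-0.0428 -0.0219  0.221 ]
mat [ 82.  220.9] 0.75 [471.8 229.    1. ]
[[-8.50000e-02 -9.96000e-01  4.00000e-03  4.83154e+02]
 [-9.96000e-01  8.50000e-02 -3.10000e-02 -2.61890e+01]
 [ 3.10000e-02 -7.00000e-03 -1.00000e+00  3.25506e+02]
 [ 0.00000e+00  0.00000e+00  0.00000e+00  1.00000e+00]]
```

View pics/w1.png

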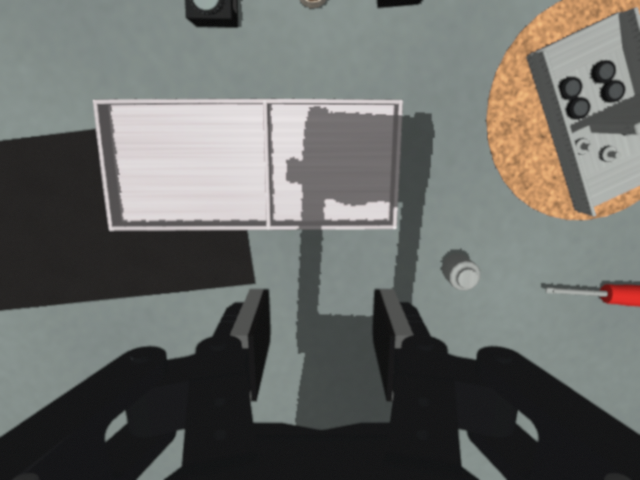

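The wrist view shows tray rim corners (95,101), (402,101), (396,228), (110,229), the cross wall at u≈268 and the mat's near corner at (254,283).

```bash
python3 - <<'E'
from h import *
p=snap('wrist')
c=np.array([ray(p,q,28)[:2] for q in [(95,101),(402,101),(396,228),(110,229)]]);print(c.round(1),c.mean(0))
m=[ray(p,(268,101),28)[:2],ray(p,(270,228),28)[:2]];print('cross',np.round(m,1),np.mean(m,0))
print('mat',[ray(p,q,1)[:2].round(1) for q in [(254,283),(0,309),(120,297),(248,232)]])
x,y=np.mean(m,0); delta(x,y,100);delta(x,y,37)
E
```

```text
[[ 591.4  174.7]
 [ 565.4 -121.5]
 [ 438.1 -110.7]
 [ 464.5  187. ]] [514.85985645  32.38676682]
cross [[576.1   8.4]
 [450.2  21. ]] [513.12114894  14.68532654]
mat [array([380.5,  50.1]), array([375.3, 353.7]), array([377.7, 207.2]), array([441.3,  49. ])]
delta tool m [-0.0515 -0.0242  0.2258]
delta tool m [-0.0534 -0.0236  0.2888]
```

```bash
python3 -m jog '[[-0.012,-0.006,0.045,0,40],[-0.024,-0.012,0.09,0,40],[-0.036,-0.018,0.135,0,40],[-0.046,-0.022,0.18,0,40],[-0.053,-0.024,0.22,0,40],[-0.053,-0.024,0.255,0,40],[-0.053,-0.024,0.28,0,40],[-0.053,-0.024,0.285,0,40]]'
python3 -c "
from h import *
delta(513,14.7,31)"
```

```text
time: 5.3
tool_pos: [511.1, 13.3, 38.3]
tcp_rot: [-179.7, -1.8, -95.0]
ft_force: [0.1, -0.0, -0.4]
finger_gap: 34.1
delta tool m [-0.0018 -0.0018  0.0072]
```

```bash
python3 -m jog '[[-0.002,-0.002,0.007,0,40],[-0.002,-0.002,0.007,0,20],[-0.002,-0.002,0.007,0,0],[-0.002,-0.002,0.007,0,0],[-0.002,-0.002,0.007,0,0],[-0.002,-0.002,0.007,0,0]]' 40
python3 -c "
from h import *
t=tool()[:3,3];print(t);delta(472.5,214,t[2])"
```

```text
time: 5.9
tool_pos: [514.5, 14.8, 32.8]
tcp_rot: [-179.6, -1.8, -95.0]
ft_force: [-0.7, -0.4, 6.6]
finger_gap: 2.8
[514.52431074  14.7627264   32.83676163]
delta tool m [-0.1947  0.0592 -0.0066]
```

```bash
python3 -m jog '[[-0.015,0.004,0,-1,0],[-0.03,0.009,-0.001,-2,0],[-0.045,0.014,-0.0015,-3,0],[-0.06,0.018,-0.002,-4,0],[-0.08,0.024,-0.0025,-5,0],[-0.1,0.03,-0.0032,-6,0],[-0.1,0.03,-0.0032,-6,0]]'
python3 - <<'E'
from h import *
p=snap('top');save(p,'t2.png',(150,130,470,350),1.5)
t=tool()[:3,3];delta(472.5,214,32.8);look(p,['tray'])
E
```

```text
time: 6.6
tool_pos: [492.8, 119.6, 32.9]
tcp_rot: [-179.8, -1.7, -88.9]
ft_force: [-1.4, 4.0, -1.0]
finger_gap: 3.0
delta tool m [-0.0956  0.0187 -0.003 ]
tray [243.1 260.2] 0.72 [488.5 125.2   0. ]
tray [311.5 191.1] 0.32 [674.1 -53.8   0. ]
```

View pics/t2.png

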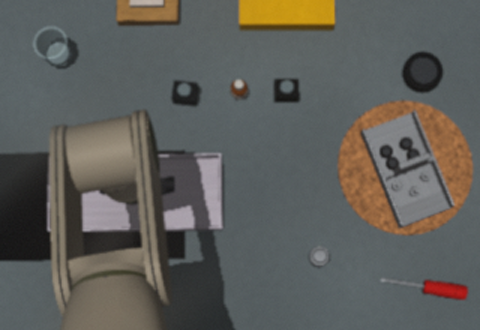

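The tray follows the grip (its right end now at about u=222 in the crop). Finishing the slide.

```bash
python3 -m jog '[[-0.016,0.003,-0.0005,0,0],[-0.032,0.006,-0.001,0,0],[-0.048,0.0095,-0.0015,0,0],[-0.064,0.0125,-0.002,0,0],[-0.08,0.0155,-0.0025,0,0],[-0.0955,0.0187,-0.003,0,0],[-0.0955,0.0187,-0.003,0,0]]'
python3 -m jog '[[0,0,0,0,20],[0,0,0,0,40],[0,0,0,0,40],[0,0,-0.05,0,40],[0,0,-0.1,0,40],[0,0,-0.15,0,40],[0,0.05,-0.2,0,40],[0,0.07,-0.24,0,40]]'
python3 - <<'E'
from h import *
print(tool()[:3,3]);p=snap('wrist');save(p,'w2.png');look(p,['tray','mat'])
E
```

```text
time: 7.4
tool_pos: [472.7, 214.0, 32.9]
tcp_rot: [-179.8, -1.7, -88.9]
ft_force: [-0.9, 3.6, -0.1]
finger_gap: 3.1
time: 8.2
tool_pos: [408.4, 218.9, 261.2]
tcp_rot: [-179.8, -1.8, -89.0]
ft_force: [0.4, -0.3, -0.1]
finger_gap: 34.1
[408.42012488 218.86135137 261.211061  ]
tray [304.1 127.2] 0.88 [472.6 227.2   0. ]
```

View pics/w2.png

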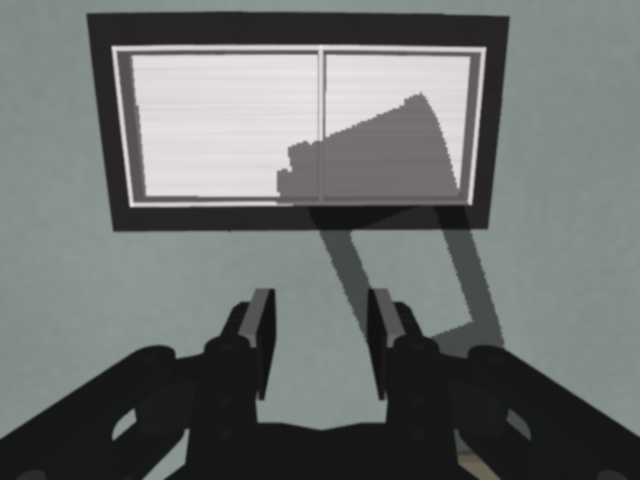

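```bash
python3 - <<'E'
from h import *
p=snap('wrist')
m=np.array([ray(p,q,1)[:2] for q in [(88,14),(509,16),(488,228),(114,231)]])
t=np.array([ray(p,q,28)[:2] for q in [(112,46),(487,48),(471,205),(130,207)]])
a=lambda c:np.degrees(np.arctan2(*-( (c[0]+c[3])-(c[1]+c[2]))))
print(m.round(),m.mean(0),a(m));print(t.round(),t.mean(0),a(t))
p=snap('top');look(p,['cube1_center','oil_bottle'],.1)
for n in ('cube1_center',): print(r.search_frame(p,n))
E
```

```text
[[569. 415.]
 [576.  52.]
 [386.  49.]
 [378. 411.]] [476.99806994 231.70746606] 178.8331849018018
[[539. 384.]
 [544.  80.]
 [413.  80.]
 [407. 381.]] [475.59588081 231.31638555] 178.9166417462964
cube1_center [342.3 193.9] 0.6 [ 661.4 -135.    19. ]
oil_bottle [312.3 191.2] 0.52 [673.8 -55.9   0. ]
[{'bbox': [331.5, 182.4, 351.1, 199.1], 'conf': 0.76}]
```

Tray is centred on the mat within 1.5 mm and 0.1°. Next, the cubes.

```bash
python3 -m jog '[[0.04,-0.022,0,0,90],[0.08,-0.044,0,0,90],[0.12,-0.066,0,0,90],[0.16,-0.088,0,0,90],[0.2,-0.11,0,0,90],[0.24,-0.132,0,0,90],[0.26,-0.145,0,0,90],[0.26,-0.145,0,0,90]]'
python3 - <<'E'
from h import *
print(tool()[:3,3]);p=snap('wrist');save(p,'w3.png');look(p,['cube1_center','oil_bottle'],.2)
print(r.search_frame(p,'cube1_center'))
E
```

```text
time: 9.4
tool_pos: [559.5, -41.4, 264.3]
tcp_rot: [179.9, -1.8, -89.2]
ft_force: [-0.7, 1.3, -0.4]
finger_gap: 76.8
[559.5413303  -41.37018472 264.31813233]
cube1_center [416.1  67.8] 0.65 [ 672.7 -127.2   19. ]
oil_bottle [316.6  64.3] 0.9 [675.9 -44.2   0. ]
[{'bbox': [385.7, 39.0, 447.8, 91.2], 'conf': 0.9}]
```

View pics/w3.png

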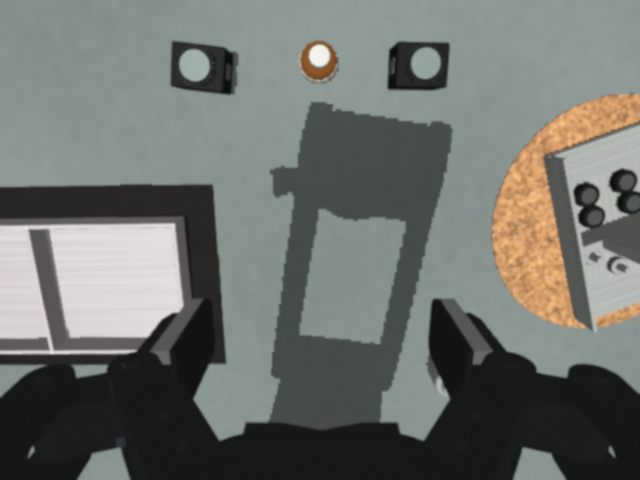

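Wrist view: cubes with rings at (194,65) and (427,63), bottle at (318,55), two cubes only. Computing cube poses from the top-face corners.

```bash
python3 - <<'E'
from h import *
p=snap('wrist');save(p,'w3c.png',(150,20,470,120),2.5)
for ring,cs in [((194,65),[(173,42),(229,47),(225,93),(172,88)]),((427,63),[(398,42),(449,43),(447,87),(396,87)])]:
    c=np.array([ray(p,q,38)[:2] for q in cs]);print('ring',ray(p,ring,46)[:2].round(1),c.mean(0).round(1),c.round(1).tolist())
E
```

```text
ring [667.4  55.7] [666.4  53.3] [[685.0, 73.2], [682.0, 29.8], [647.6, 34.2], [650.9, 76.1]]
ring [ 672.9 -124.4] [ 672.4 -123.1] [[688.8, -102.2], [689.5, -143.0], [656.3, -144.5], [655.1, -102.8]]
```

View pics/w3c.png

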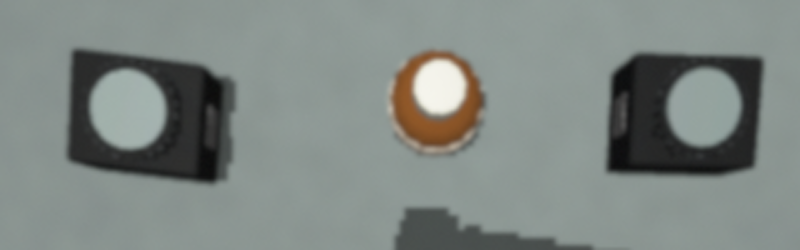

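```bash
python3 -c "
from h import *
delta(667,55,110)"
```

```text
delta tool m [-0.0947 -0.1104  0.153 ]
```

```bash
python3 -m jog '[[-0.02,-0.02,0,-8.5,90],[-0.04,-0.04,0,-17,90],[-0.06,-0.06,0,-25.5,90],[-0.08,-0.08,0,-34,90],[-0.095,-0.1,0,-42.5,90],[-0.095,-0.11,0.03,-51,90],[-0.095,-0.11,0.07,-59.5,90],[-0.095,-0.11,0.1,-68,90]]'
python3 -m jog '[[0,0,0.01,-8,90],[0,0,0.02,-16,90],[0,0,0.03,-17,90],[0,0,0.045,-17,90],[0,0,0.05,-17,90]]'
python3 - <<'E'
from h import *
p=snap('wrist');save(p,'w4.png',s=.7);print(tool()[:3,3],r.sense()['tcp_rot']);delta(667,55,30);look(p,['cube1_center'],.2)
E
```

```text
time: 10.45
tool_pos: [665.7, 58.6, 160.7]
tcp_rot: [178.3, -0.6, -20.4]
ft_force: [-0.2, -0.1, -1.1]
finger_gap: 76.8
time: 10.95
tool_pos: [664.5, 57.5, 108.7]
tcp_rot: [178.2, 0.1, -3.5]
ft_force: [0.1, -0.1, -0.0]
finger_gap: 76.9
[664.29645537  57.27826351 108.27375869] [ 1.78192297e+02  1.19417704e-01 -3.52445860e+00]
delta tool m [ 0.003  -0.0004  0.0783]
```

View pics/w4.png

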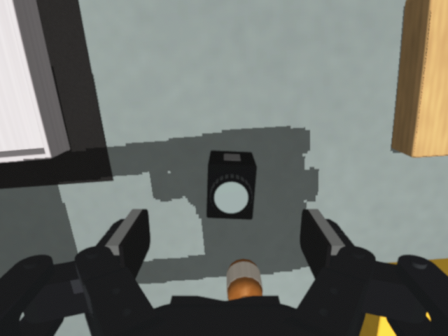

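```bash
python3 - <<'E'
from h import *
p=snap('wrist')
print(ray(p,(231/.7,197/.7),46), [ray(p,(a/.7,b/.7),38)[:2].round(1) for a,b in [(209,161),(256,163),(251,218),(209,216)]])
E
```

```text
[668.83477475  49.67280475  46.        ] [array([655.2,  73.9]), array([687.3,  70.5]), array([682.5,  28.5]), array([651.9,  32. ])]
```

```bash
python3 -m jog '[[0.0045,0.003,0.02,1.5,90],[0.0045,0.003,0.045,1.5,90],[0.0045,0.003,0.065,1.5,90],[0.0045,0.003,0.079,1.5,90],[0.0045,0.003,0.079,1.5,50],[0.0045,0.003,0.079,1.5,20],[0.0045,0.003,0.079,1.5,0],[0.0045,0.003,0.079,1.5,0]]' 40
python3 -m jog '[[0,0,0,0,0],[0,0,0,0,0],[0,0,-0.03,0,0],[0,0,-0.07,0,0],[0,0,-0.1,0,0],[0,0,-0.12,0,0]]'
python3 -c "
from h import *
print(tool()[:3,3]);delta(475.5,325,150);delta(475.5,330,36)"
```

```text
time: 11.9
tool_pos: [670.9, 51.5, 33.4]
tcp_rot: [178.2, -0.2, -5.0]
ft_force: [0.1, -0.3, 6.7]
finger_gap: 33.5
time: 12.5
tool_pos: [671.9, 55.3, 156.8]
tcp_rot: [178.2, -0.4, -5.0]
ft_force: [1.5, 0.1, -1.6]
finger_gap: 33.5
[671.87701096  55.30163367 156.80633619]
delta tool m [-0.2191 -0.2517 -0.0026]
delta tool m [-0.2204 -0.2601  0.1112]
```

```bash
python3 -m jog '[[-0.032,-0.036,0,-1,0],[-0.064,-0.072,0,-2,0],[-0.096,-0.11,0,-3,0],[-0.128,-0.147,0,-4,0],[-0.16,-0.184,0,-5,0],[-0.19,-0.22,0,-6,0],[-0.22,-0.26,0,-6,0],[-0.22,-0.26,0.02,-6,0]]'
python3 -c "
from h import *
print(r.nose_length,tool()[:3,3]);delta(475,330,39)"
```

```text
time: 13.3
tool_pos: [473.5, 338.8, 130.0]
tcp_rot: [178.5, -0.5, 1.3]
ft_force: [1.4, -0.5, -0.4]
finger_gap: 32.9
22.0 [473.50703405 338.80351551 130.04415463]
delta tool m [0.0005 0.0064 0.0913]
```

```bash
python3 -m jog '[[0.0005,0.0064,0.03,0,0],[0.0005,0.0064,0.06,0,0],[0.0005,0.0064,0.08,0,0],[0.0005,0.0064,0.088,0,0],[0.0005,0.0064,0.091,0,0],[0.0005,0.0064,0.091,0,0]]'
python3 -m jog '[[0,0,0,0,60],[0,0,0,0,60],[0,0,0,0,60],[0,0,-0.03,0,60],[0,0,-0.08,0,80],[0,0,-0.12,0,90],[0.02,0.04,-0.13,0,90],[0.04,0.08,-0.13,0,90]]'
python3 -c "
from h import *
print(tool()[:3,3]);delta(672.5,-123,120)"
```

```text
time: 13.9
tool_pos: [475.3, 330.2, 39.8]
tcp_rot: [178.5, -0.5, 1.3]
ft_force: [0.5, -0.8, -0.8]
finger_gap: 33.3
time: 14.7
tool_pos: [518.0, 255.6, 176.8]
tcp_rot: [178.6, -0.9, 1.5]
ft_force: [0.7, 0.3, -0.2]
finger_gap: 76.7
[518.03667632 255.58508114 176.81932376]
delta tool m [0.1434 0.3811 0.0681]
```

```bash
python3 -m jog '[[0.018,0.046,0,0,90],[0.036,0.092,0,0,90],[0.054,0.138,0,0,90],[0.072,0.184,0,0,90],[0.09,0.23,0,0,90],[0.108,0.276,0,0,90],[0.126,0.322,0,0,90],[0.14,0.36,0.02,0,90]]'
python3 -c "
from h import *
p=snap('wrist');save(p,'w5.png',s=.8);print(tool()[:3,3]);delta(672.5,-123,31);look(p,['cube1_center'],.2)"
```

```text
time: 15.5
tool_pos: [670.7, -104.2, 171.9]
tcp_rot: [178.5, -1.3, 1.5]
ft_force: [0.8, 0.7, 0.4]
finger_gap: 76.9
[ 669.12963992 -109.6763708   165.3385241 ]
delta tool m [0.0009 0.0098 0.1347]
cube1_center [321.1 251. ] 0.86 [ 675.2 -126.9   19. ]
```

View pics/w5.png

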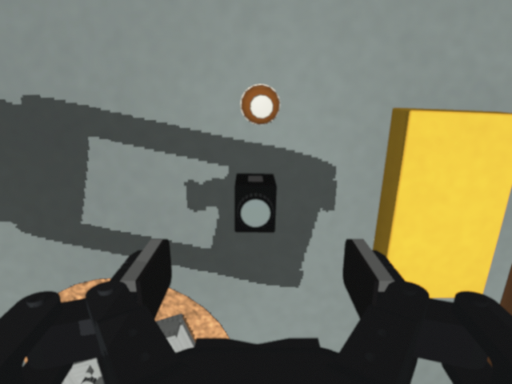

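```bash
python3 -m jog '[[0.0025,0.0125,0.04,0,80],[0.0025,0.0125,0.08,0,80],[0.0025,0.0125,0.115,0,80],[0.0025,0.0125,0.132,0,80],[0.0025,0.0125,0.132,0,50],[0.0025,0.0125,0.132,0,20],[0.0025,0.0125,0.132,0,0],[0.0025,0.0125,0.132,0,0]]' 40
python3 -m jog '[[0,0,0,0,0],[0,0,0,0,0],[0,0,-0.03,0,0],[0,0,-0.07,0,0],[0,0,-0.11,0,0],[0,0,-0.14,0,0]]'
python3 -c "
from h import *
print(tool()[:3,3]);delta(475,268,150)"
```

```text
time: 16.4
tool_pos: [673.7, -122.3, 36.0]
tcp_rot: [178.5, -1.0, 1.2]
ft_force: [3.6, 1.2, 8.8]
finger_gap: 33.1
time: 17.0
tool_pos: [671.9, -118.9, 179.3]
tcp_rot: [178.5, -1.1, 1.2]
ft_force: [1.4, 0.2, -0.8]
finger_gap: 33.2
[ 671.932799   -118.86978644  179.25211623]
delta tool m [-0.189  -0.3916  0.0152]
```

```bash
python3 -m jog '[[-0.024,-0.048,0,0,0],[-0.048,-0.096,0,0,0],[-0.072,-0.144,0,0,0],[-0.096,-0.192,0,0,0],[-0.12,-0.24,0,0,0],[-0.144,-0.288,0,0,0],[-0.168,-0.336,0,0,0],[-0.189,-0.384,0,0,0]]'
python3 -c "
from h import *
p=snap('top');look(p,['tray','cube1_center']);print(tool()[:3,3]);delta(475,267,42)"
```

```text
time: 17.8
tool_pos: [485.6, 237.5, 166.6]
tcp_rot: [178.5, -1.2, 1.2]
ft_force: [0.8, 0.9, -0.2]
finger_gap: 33.1
tray [207.4 266.8] 0.76 [471. 219.   0.]
cube1_center [194.8 253.4] 0.65 [503.6 249.8  19. ]
[485.27980377 238.60011254 166.41982374]
delta tool m [-0.0119 -0.0319  0.1234]
```

```bash
python3 -m jog '[[-0.0119,-0.032,0.0,0,0],[-0.0119,-0.032,0.04,0,0],[-0.0119,-0.032,0.08,0,0],[-0.0119,-0.032,0.105,0,0],[-0.0119,-0.032,0.12,0,0],[-0.0119,-0.032,0.123,0,0],[-0.0119,-0.032,0.123,0,0]]'
python3 -m jog '[[0,0,0,0,60],[0,0,0,0,60],[0,0,0,0,60],[0,0,-0.03,0,60],[0,0,-0.08,0,80],[0,0,-0.12,0,90],[0,0.05,-0.16,0,90],[0,0.1,-0.2,0,90]]'
python3 -c "
from h import *
p=snap('wrist');save(p,'w6.png',s=.8);print(tool()[:3,3])"
```

```text
time: 18.65
tool_pos: [475.8, 266.7, 43.0]
tcp_rot: [178.5, -1.1, 1.5]
ft_force: [0.3, -0.3, -1.3]
finger_gap: 33.8
time: 19.45
tool_pos: [474.0, 193.3, 230.0]
tcp_rot: [178.5, -1.3, 1.6]
ft_force: [0.9, -1.9, -0.3]
finger_gap: 76.9
[476.69481078 188.8699978  236.0531675 ]
```

View pics/w6.png

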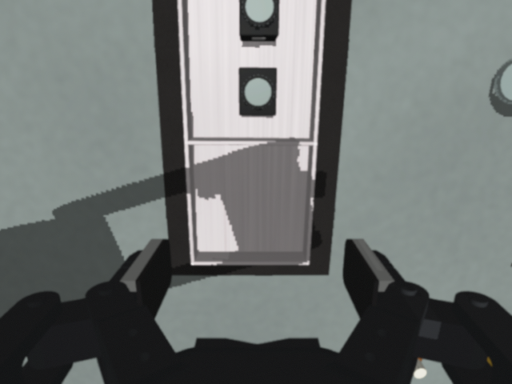

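Both cubes stand upright in the larger bay. Now a look at the dish from near.

```bash
python3 -m jog '[[0,0.047,-0.01,8,80],[0,0.094,-0.02,16,80],[0,0.141,-0.03,24,80],[0,0.188,-0.04,32,80],[0,0.235,-0.05,40,80],[0,0.282,-0.06,48,80],[0,0.33,-0.07,56,80],[0,0.375,-0.08,63,80]]'
python3 -c "
from h import *
print(r.sense()['tcp_rot'],tool()[:3,3]);delta(450,-375,320)"
```

```text
time: 20.3
tool_pos: [483.4, -185.9, 327.4]
tcp_rot: [-179.1, -2.2, -61.9]
ft_force: [1.3, 0.6, 0.5]
finger_gap: 68.2
[-179.13119468   -2.21202556  -61.89071962] [ 483.42927797 -185.90683066  327.41262281]
delta tool m [0.1506 0.1188 0.0114]
```

```bash
python3 -m jog '[[0.035,0.028,0,0,80],[0.07,0.056,0,1,80],[0.105,0.084,0.005,2,80],[0.14,0.11,0.01,3,80],[0.15,0.118,0.01,4,80],[0.15,0.118,0.01,4,80]]'
python3 - <<'E'
from h import *
p=snap('wrist');save(p,'w7.png');print(tool()[:3,3]);look(p,['dish_grip','dish_lip','cap1_center','screw1_center','pad'],.2)
E
```

```text
time: 20.9
tool_pos: [449.5, -375.6, 321.2]
tcp_rot: [-179.0, -2.1, -66.1]
ft_force: [-0.4, 0.4, 0.5]
finger_gap: 68.1
[ 450.15917899 -374.16927894  321.53841138]
dish_grip [307.4  96.6] 0.83 [ 533.6 -335.6   79. ]
dish_lip [314.8   3.4] 0.89 [ 618.9 -306.5   13. ]
cap1_center [288.7  82.8] 0.82 [ 542.7 -311.9   10.5]
screw1_center [335.4 129.5] 0.78 [ 520.3 -372.7   13. ]
pad [328.9  81.1] 0.62 [ 561.5 -347.7    1. ]
```

View pics/w7.png

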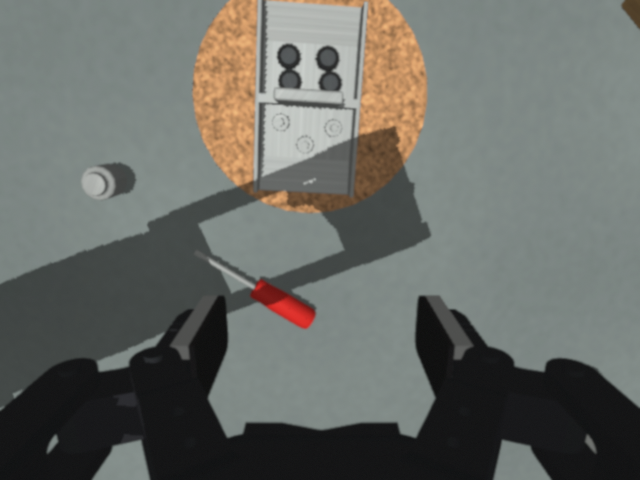

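```bash
python3 - <<'E'
from h import *
p=snap('wrist')
a,b=[ray(p,q,97)[:2] for q in [(275,94),(343,101)]]
print('plate',a,b,np.linalg.norm(a-b),(a+b)/2,'y az',np.degrees(np.arctan2(*(a-b)[::-1])))
c=[ray(p,q,35)[:2] for q in [(256,190),(353,193),(368,5),(260,3)]];print(np.round(c,1),np.mean(c,0))
for i,j in((0,3),(1,2),(1,0),(2,3)): d=c[j]-c[i];print(np.linalg.norm(d).round(1),np.degrees(np.arctan2(d[1],d[0])).round(1))
E
```

```text
plate [ 525.09471559 -308.48681665] [ 542.65775858 -360.2870728 ] 54.69668194819253 [ 533.87623709 -334.38694473] y az 108.7293931412531
[[ 436.4 -320.7]
 [ 472.7 -410.1]
 [ 634.1 -349.1]
 [ 594.6 -259.8]] [ 534.46131625 -334.92627998]
169.6 21.0
172.5 20.7
96.5 112.1
97.6 113.8
```

```bash
python3 -c "
from h import *
print(tool().round(3));delta(600,0,400);delta(680,362,380)"
```

```text
[[ 4.10000e-01 -9.12000e-01  3.20000e-02  4.50945e+02]
 [-9.11000e-01 -4.11000e-01 -2.70000e-02 -3.72864e+02]
 [ 3.80000e-02 -1.80000e-02 -9.99000e-01  3.21862e+02]
 [ 0.00000e+00  0.00000e+00  0.00000e+00  1.00000e+00]]
delta tool m [-0.2757 -0.2905 -0.0834]
delta tool m [-0.5736 -0.5117 -0.0707]
```

```bash
python3 -m jog '[[-0.034,-0.036,-0.01,0,80],[-0.068,-0.072,-0.02,0,80],[-0.102,-0.108,-0.03,0,80],[-0.136,-0.144,-0.04,0,80],[-0.17,-0.18,-0.05,0,80],[-0.204,-0.216,-0.06,0,80],[-0.238,-0.252,-0.07,0,80],[-0.275,-0.29,-0.083,0,80]]'
python3 -m jog '[[-0.037,-0.028,0,0,80],[-0.074,-0.056,0,0,80],[-0.111,-0.083,0,0,80],[-0.148,-0.111,0.005,0,80],[-0.185,-0.138,0.01,0,80],[-0.222,-0.166,0.01,0,80],[-0.26,-0.194,0.01,0,80],[-0.298,-0.221,0.01,0,80]]'
python3 -c "
from h import *
print(tool().round(3),r.sense()['joint_pos'].round(1));delta(679+250*.87,384+250*.49,380)"
```

```text
time: 22.05
tool_pos: [596.7, -6.7, 398.0]
tcp_rot: [-178.9, -2.2, -65.7]
ft_force: [2.0, -0.7, 0.5]
finger_gap: 68.3
time: 22.85
tool_pos: [675.2, 358.2, 381.0]
tcp_rot: [-178.9, -2.2, -65.6]
ft_force: [0.7, 0.1, 0.6]
finger_gap: 68.4
[[ 4.12000e-01 -9.11000e-01  3.30000e-02  6.75243e+02]
 [-9.10000e-01 -4.13000e-01 -2.70000e-02  3.58221e+02]
 [ 3.80000e-02 -1.90000e-02 -9.99000e-01  3.80967e+02]
 [ 0.00000e+00  0.00000e+00  0.00000e+00  1.00000e+00]] [ 25.1  34.6  38.5  -2.3 105.8  90.1]
delta tool m [-0.0438 -0.2627  0.0043]
```

Pushing out along azimuth ~29° past the reach, to see how the tilt responds.

```bash
python3 -m jog '[[-0.008,-0.05,0,0,80],[-0.016,-0.1,0,0,80],[-0.024,-0.15,0,0,80],[-0.033,-0.2,0,0,80],[-0.044,-0.26,0,0,80],[-0.053,-0.31,0,0,80],[-0.065,-0.4,0,0,80],[-0.08,-0.5,0,0,80]]'
python3 -c "
from h import *
print(tool().round(3),r.sense()['joint_pos'].round(1))"
```

```text
time: 23.65
tool_pos: [767.2, 431.7, 322.0]
tcp_rot: [-176.1, -2.0, -65.6]
ft_force: [-0.2, 0.1, 0.2]
finger_gap: 68.3
[[ 4.12000e-01 -9.08000e-01  7.60000e-02  7.67175e+02]
 [-9.10000e-01 -4.14000e-01 -3.00000e-03  4.31679e+02]
 [ 3.40000e-02 -6.70000e-02 -9.97000e-01  3.21986e+02]
 [ 0.00000e+00  0.00000e+00  0.00000e+00  1.00000e+00]] [ 26.9  63.4   1.3  -2.3 111.5  91.5]
```

```bash
python3 -m jog '[[-0.12,-0.8,-0.3,0,80],[-0.12,-0.8,-0.3,0,80],[-0.12,-0.8,-0.3,0,80],[-0.12,-0.8,-0.3,0,80]]'
python3 -m jog '[[-0.12,-0.8,-0.3,0,80],[-0.12,-0.8,-0.3,0,80],[-0.12,-0.8,-0.3,0,80],[-0.12,-0.8,-0.3,0,80]]'
python3 -c "
from h import *
print(tool().round(3),r.sense()['joint_pos'].round(1))"
```

```text
time: 24.05
tool_pos: [773.0, 446.3, 332.7]
tcp_rot: [-173.4, -1.7, -65.6]
ft_force: [-0.9, -0.3, 0.8]
finger_gap: 68.2
time: 24.45
tool_pos: [777.3, 458.8, 348.5]
tcp_rot: [-170.7, -1.4, -65.6]
ft_force: [-1.1, -0.2, 0.0]
finger_gap: 68.4
[[ 4.13000e-01 -8.97000e-01  1.57000e-01  7.77303e+02]
 [-9.10000e-01 -4.12000e-01  4.40000e-02  4.58786e+02]
 [ 2.50000e-02 -1.61000e-01 -9.87000e-01  3.48485e+02]
 [ 0.00000e+00  0.00000e+00  0.00000e+00  1.00000e+00]] [ 28.1  61.9   1.3  -2.1 107.6  92.7]
```

```bash
python3 -m jog '[[-0.12,-0.8,-0.3,0,80],[-0.12,-0.8,-0.3,0,80],[-0.12,-0.8,-0.3,0,80],[-0.12,-0.8,-0.3,0,80]]'
python3 -m jog '[[-0.12,-0.8,-0.3,0,80],[-0.12,-0.8,-0.3,0,80],[-0.12,-0.8,-0.3,0,80],[-0.12,-0.8,-0.3,0,80]]'
python3 -m jog '[[-0.12,-0.8,-0.3,0,80],[-0.12,-0.8,-0.3,0,80],[-0.12,-0.8,-0.3,0,80],[-0.12,-0.8,-0.3,0,80]]'
python3 -c "
from h import *
print(tool().round(3),r.sense()['joint_pos'].round(1));delta(600,0,400);delta(480,-300,350)"
```

```text
time: 24.85
tool_pos: [780.0, 469.0, 369.8]
tcp_rot: [-168.1, -1.1, -65.5]
ft_force: [-0.5, -0.1, 0.7]
finger_gap: 68.4
time: 25.25
tool_pos: [781.2, 477.3, 395.1]
tcp_rot: [-165.4, -0.8, -65.4]
ft_force: [-0.5, -0.6, -1.0]
finger_gap: 68.2
time: 25.65
tool_pos: [780.8, 483.8, 423.7]
tcp_rot: [-162.7, -0.5, -65.4]
ft_force: [-0.9, -0.7, -0.0]
finger_gap: 68.5
[[ 4.17000e-01 -8.67000e-01  2.74000e-01  7.80830e+02]
 [-9.09000e-01 -4.00000e-01  1.17000e-01  4.83777e+02]
 [ 8.00000e-03 -2.97000e-01 -9.55000e-01  4.23697e+02]
 [ 0.00000e+00  0.00000e+00  0.00000e+00  1.00000e+00]] [ 29.3  57.4   1.3  -1.9 104.   93.8]
delta tool m [ 0.3641  0.3575 -0.0834]
delta tool m [ 0.5863  0.5965 -0.1035]
```

Tilt is now 17.3° at azimuth 23°, as needed. Moving to approach the dish grip along the tool axis.

```bash
python3 -m jog '[[0.036,0.036,-0.008,0,90],[0.073,0.0715,-0.0166,0,90],[0.109,0.107,-0.025,0,90],[0.146,0.143,-0.033,0,90],[0.182,0.179,-0.042,0,90],[0.218,0.2145,-0.05,0,90],[0.255,0.25,-0.058,0,90],[0.291,0.286,-0.067,0,90]]'
python3 -m jog '[[0.036,0.036,-0.008,0.5,90],[0.073,0.0715,-0.013,1,90],[0.109,0.107,-0.013,1.5,90],[0.146,0.143,-0.013,2,90],[0.182,0.179,-0.013,2.5,90],[0.218,0.2145,-0.013,3,90],[0.255,0.25,-0.013,3.5,90],[0.28,0.286,-0.013,3.6,90]]'
python3 - <<'E'
from h import *
T=tool();print(T.round(3),r.sense()['joint_pos'].round(1))
z=T[:3,2];delta(*(np.array([534,-335,79])-150*z));delta(*(np.array([534,-335,79])-3*z))
E
```

```text
time: 26.45
tool_pos: [663.6, 171.5, 408.9]
tcp_rot: [-162.7, -0.5, -65.3]
ft_force: [-0.1, -1.3, 0.6]
finger_gap: 77.0
time: 27.25
tool_pos: [529.8, -197.7, 339.6]
tcp_rot: [-162.6, 0.5, -68.8]
ft_force: [0.6, -0.1, -0.4]
finger_gap: 77.1
[[ 3.62000e-01 -8.91000e-01  2.75000e-01  5.29778e+02]
 [-9.32000e-01 -3.43000e-01  1.16000e-01 -1.97668e+02]
 [-9.00000e-03 -2.98000e-01 -9.54000e-01  3.39615e+02]
 [ 0.00000e+00  0.00000e+00  0.00000e+00  1.00000e+00]] [-34.5  -9.9  95.1  14.6  85.4  34.4]
delta tool m [0.1319 0.121  0.084 ]
delta tool m [0.1319 0.121  0.231 ]
```

```bash
python3 -m jog '[[0.034,0.03,0,0,90],[0.068,0.06,0.01,0,90],[0.1,0.09,0.03,0,90],[0.132,0.121,0.05,0,90],[0.132,0.121,0.08,0,90],[0.132,0.121,0.084,0,90]]'
python3 - <<'E'
from h import *
p=snap('wrist');save(p,'w8.png');T=tool();z=T[:3,2];print(T[:3,3]);delta(*(np.array([534,-335,79])-3*z));look(p,['dish_grip','dish_lip'])
E
```

```text
time: 27.85
tool_pos: [490.9, -351.5, 217.4]
tcp_rot: [-162.8, 0.9, -68.9]
ft_force: [0.1, 0.3, -0.7]
finger_gap: 76.7
[ 491.71343682 -351.15449604  219.20604092]
delta tool m [ 0.0022 -0.0016  0.1443]
dish_grip [323.4 224.8] 0.8 [ 533.  -334.5   79. ]
dish_lip [326.4 121.2] 0.85 [ 617.6 -303.8   13. ]
```

View pics/w8.png

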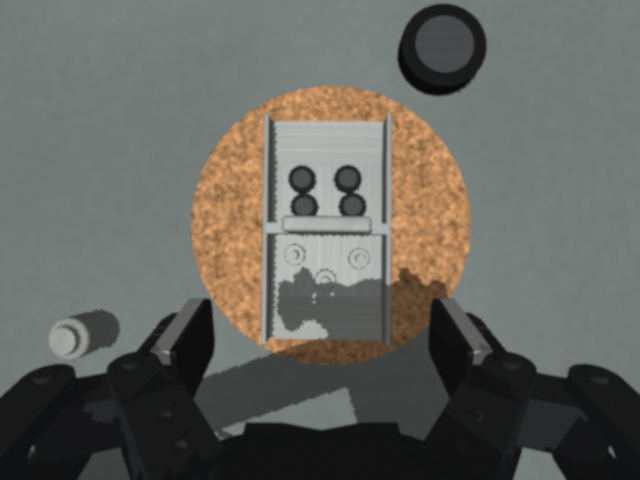

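Dish squarely aligned between the jaws (plate at (327,224)). Descend and grip.

```bash
python3 -m jog '[[0.002,-0.001,0.04,0,90],[0.002,-0.001,0.08,0,90],[0.002,-0.001,0.12,0,90],[0.002,-0.001,0.145,0,90],[0.002,-0.001,0.149,0,90],[0.002,-0.001,0.149,0,90]]'
python3 -m jog '[[0,0,0,0,60],[0,0,0,0,50],[0,0,0,0,50],[0,0,0,0,50],[0,0,0,0,50],[0,0,0,0,50]]' 100
python3 -c "
from h import *
print(tool().round(3))"
```

```text
time: 28.6
tool_pos: [536.8, -336.0, 83.0]
tcp_rot: [-162.6, 0.4, -68.7]
ft_force: [0.8, -0.2, 0.5]
finger_gap: 77.0
time: 29.2
tool_pos: [538.4, -337.8, 87.2]
tcp_rot: [-162.4, 0.1, -68.7]
ft_force: [-0.6, 2.0, 7.8]
finger_gap: 54.2
[[ 3.64000e-01 -8.88000e-01  2.81000e-01  5.38428e+02]
 [-9.32000e-01 -3.46000e-01  1.12000e-01 -3.37789e+02]
 [-2.00000e-03 -3.02000e-01 -9.53000e-01  8.72370e+01]
 [ 0.00000e+00  0.00000e+00  0.00000e+00  1.00000e+00]]
```

```bash
python3 -m jog '[[0,-0.003,-0.0095,0,50],[0,-0.006,-0.019,0,50],[0,-0.0105,-0.033,0,50],[0,-0.015,-0.0475,0,50],[0,-0.021,-0.0665,0,50],[0,-0.027,-0.0855,0,50],[0,-0.03,-0.095,0,50],[0,-0.03,-0.095,0,50]]' 110
python3 - <<'E'
from h import *
p=snap('wrist');save(p,'w9.png');print(tool().round(3))
E
```

```text
time: 30.0
tool_pos: [539.4, -339.0, 189.9]
tcp_rot: [-162.3, -0.1, -68.7]
ft_force: [-0.0, -0.8, -2.9]
finger_gap: 53.9
[[ 3.64000e-01 -8.88000e-01  2.82000e-01  5.38772e+02]
 [-9.32000e-01 -3.46000e-01  1.11000e-01 -3.38465e+02]
 [-0.00000e+00 -3.03000e-01 -9.53000e-01  1.87996e+02]
 [ 0.00000e+00  0.00000e+00  0.00000e+00  1.00000e+00]]
```

View pics/w9.png

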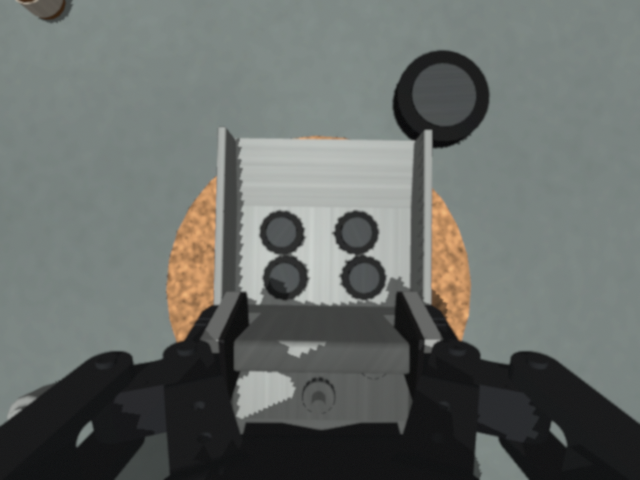

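```bash
cat > pour.py <<'E'
from h import *
a=np.radians(21)
Tg=np.array([[.364,-.888,.281,538.4],[-.932,-.346,.112,-337.8],[-.002,-.302,-.953,87.2],[0,0,0,1]])
U,_,V=np.linalg.svd(Tg[:3,:3]);Tg[:3,:3]=U@V
D=np.eye(4);D[:3,:3]=R.from_euler('z',21,degrees=True).as_matrix();D[:3,3]=[534,-335,1]
G=np.linalg.inv(Tg)@D
lip=lambda T:(T@G@[90,0,12,1])[:3]
def plan(phis,L,phi0):  # shifts from the present pose to hold the lip at L
    T0=tool(); L=np.array(L,float)
    for f in phis:
        T=T0.copy();T[:3,:3]=T0[:3,:3]@R.from_euler('z',-(f-phi0),degrees=True).as_matrix()
        T[:3,3]+=L-lip(T); d=T0[:3,:3].T@(T[:3,3]-T0[:3,3]); w=T@G
        print(f,'shift m',(d/1000).round(4),'turn',-(f-phi0),'tcp',T[:3,3].round(),'slope',np.degrees(np.arcsin(-w[2,0])).round(1))
E
python3 - <<'E'
from pour import *
T=tool();p=snap('wrist');W=T@G
print('lip ends',proj(p,[(W@[90,s*46,12,1])[:3] for s in(1,-1)]).round(),lip(T))
plan([0,80],[496,157,120],0)
E
```

```text
lip ends [[225. 138.]
 [404. 139.]] [ 618.4837171  -303.51532864  113.84268906]
0 shift m [-0.4727 -0.0533  0.0101] turn 0 tcp [416. 122. 194.] slope 0.0
80 shift m [-0.4161 -0.1067  0.0101] turn -80 tcp [484.  88. 210.] slope 13.5
```

The grip model predicts the lip at v≈138 and the image shows 139, so the dish hangs level. Carrying it gently towards the small bay.

```bash
python3 -m jog '[[-0.005,-0.001,0,0,50],[-0.015,-0.004,0,0,50],[-0.031,-0.008,0,0,50],[-0.053,-0.014,0,0,50],[-0.078,-0.02,0.001,0,50],[-0.102,-0.026,0.001,0,50],[-0.121,-0.031,0.002,0,50],[-0.134,-0.034,0.002,0,50]]'
python3 -m jog '[[-0.008,-0.002,0,0,50],[-0.02,-0.005,0,0,50],[-0.037,-0.009,0,0,50],[-0.058,-0.015,0,0,50],[-0.082,-0.021,0.001,0,50],[-0.105,-0.027,0.001,0,50],[-0.124,-0.032,0.002,0,50],[-0.138,-0.035,0.002,0,50]]'
python3 -m jog '[[-0.008,-0.002,0,0,50],[-0.02,-0.005,0,0,50],[-0.037,-0.009,0,0,50],[-0.058,-0.015,0,0,50],[-0.082,-0.021,0.001,0,50],[-0.105,-0.027,0.001,0,50],[-0.122,-0.031,0.002,0,50],[-0.13,-0.034,0.002,0,50]]'
python3 -m jog '[[0,0,0,-3,50],[0,0,0,-8,50],[0,0,0,-14,50],[0,0,0,-21,50],[0,0,0,-28,50],[0,0,0,-34,50],[0,0,0,-38,50],[0,0,0,-40,50]]'
python3 -m jog '[[0,0,0,-3,50],[0,0,0,-8,50],[0,0,0,-14,50],[0,0,0,-21,50],[0,0,0,-28,50],[0,0,0,-34,50],[0,0,0,-38,50],[0,0,0,-40,50]]'
python3 - <<'E'
from pour import *
print(tool().round(3),lip(tool()),r.sense()['joint_pos'].round(1))
p=snap('wrist');save(p,'w10.png',s=.7);look(snap('top'),['tray'])
E
```

```text
time: 30.9
tool_pos: [519.5, -198.8, 194.4]
tcp_rot: [-162.5, 0.2, -68.6]
ft_force: [-0.1, 0.1, -3.2]
finger_gap: 54.3
time: 31.7
tool_pos: [500.5, -56.6, 203.6]
tcp_rot: [-162.5, 0.3, -68.6]
ft_force: [-0.9, 0.5, -4.2]
finger_gap: 54.0
time: 32.5
tool_pos: [483.5, 77.8, 212.6]
tcp_rot: [-162.5, 0.3, -68.5]
ft_force: [0.5, -0.3, -3.8]
finger_gap: 54.2
time: 33.3
tool_pos: [483.6, 77.3, 212.4]
tcp_rot: [-166.3, -11.0, -29.8]
ft_force: [-0.2, -0.2, -4.2]
finger_gap: 54.0
time: 34.1
tool_pos: [483.7, 76.9, 212.4]
tcp_rot: [-176.7, -17.2, 11.1]
ft_force: [0.2, 0.1, -4.6]
finger_gap: 54.1
[[ 9.37000e-01  2.10000e-01  2.78000e-01  4.83695e+02]
 [ 1.85000e-01 -9.76000e-01  1.14000e-01  7.68960e+01]
 [ 2.96000e-01 -5.50000e-02 -9.54000e-01  2.12402e+02]
 [ 0.00000e+00  0.00000e+00  0.00000e+00  1.00000e+00]] [494.73263886 146.27722719 122.18815397] [ -2.  -25.5 120.7   7.6  68.9 -15.4]
tray [432.4 322.4] 0.63 [ 324.4 -365.9    0. ]
```

View pics/w10.png

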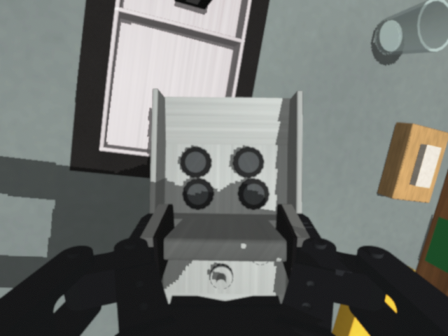

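```bash
python3 - <<'E'
from pour import *
plan([80,100],[494,152,60],80)
E
```

```text
80 shift m [-0.0182 -0.0021  0.0597] turn 0 tcp [483.  83. 150.] slope 13.5
100 shift m [ 0.0022 -0.007   0.0597] turn -20 tcp [501.  91. 156.] slope 19.4
```

```bash
python3 -m jog '[[-0.004,-0.001,0.006,0,50],[-0.01,-0.001,0.018,0,50],[-0.016,-0.002,0.034,-3,50],[-0.014,-0.003,0.048,-8,50],[-0.008,-0.004,0.056,-12,50],[-0.003,-0.005,0.059,-15,50],[0.001,-0.007,0.06,-18,50],[0.001,-0.007,0.06,-19,50]]'
python3 - <<'E'
from pour import *
print(lip(tool()));plan([99,110,120,130,140,150,160,170],[494,152,52],99)
E
```

```text
time: 35.05
tool_pos: [499.3, 91.1, 154.4]
tcp_rot: [177.5, -17.2, 30.9]
ft_force: [-0.2, 0.3, -4.3]
finger_gap: 54.3
[492.90178104 152.62818253  58.24769432]
99 shift m [-0.0013  0.0008  0.0062] turn 0 tcp [500.  90. 148.] slope 19.1
110 shift m [ 0.0102 -0.001   0.0062] turn -11 tcp [509.  98. 151.] slope 22.3
120 shift m [ 0.0202 -0.0044  0.0062] turn -21 tcp [515. 106. 154.] slope 25.2
130 shift m [ 0.0294 -0.0096  0.0062] turn -31 tcp [520. 114. 157.] slope 27.8
140 shift m [ 0.0375 -0.0163  0.0062] turn -41 tcp [524. 124. 159.] slope 30.2
150 shift m [ 0.0444 -0.0243  0.0062] turn -51 tcp [525. 135. 161.] slope 32.2
160 shift m [ 0.0498 -0.0334  0.0062] turn -61 tcp [525. 145. 162.] slope 33.7
170 shift m [ 0.0535 -0.0433  0.0062] turn -71 tcp [523. 155. 163.] slope 34.6
```

```bash
python3 -m jog '[[0.008,0,0.002,-8,50],[0.016,-0.003,0.004,-16,50],[0.024,-0.006,0.006,-24.5,50],[0.031,-0.011,0.006,-33,50],[0.038,-0.0165,0.006,-41.5,50],[0.044,-0.024,0.006,-50,50],[0.049,-0.032,0.006,-58.5,50],[0.0525,-0.039,0.006,-67,50]]'
python3 - <<'E'
from pour import *
print(lip(tool()),r.sense()['joint_pos'].round(1));p=snap('wrist');save(p,'w11.png',s=.6)
look(p,['cap1_center'],.3)
plan([180],[494,152,50],166)
E
```

```text
time: 35.85
tool_pos: [523.7, 151.5, 161.8]
tcp_rot: [163.2, -4.3, 98.4]
ft_force: [-0.4, 0.7, -4.5]
finger_gap: 53.8
[493.62516089 151.86490218  51.45427886] [  8.  -13.  116.5   4.9  59.8 -91.6]
cap1_center [254.2 254.3] 0.57 [599.  125.5  10.5]
180 shift m [ 0.0139 -0.0027  0.0016] turn -14 tcp [520. 165. 161.] slope 35.0
```

```bash
python3 -m jog '[[0.007,-0.001,0.001,-7,50],[0.014,-0.003,0.001,-14,50],[0.014,-0.003,0.001,-14,50],[0.014,-0.003,0.001,-14,50],[0.014,-0.003,0.001,-14,50],[0.014,-0.003,0.001,-14,50],[0.014,-0.003,0.001,-14,50],[0.014,-0.003,0.001,-14,50]]'
python3 - <<'E'
from pour import *
T=tool();print(lip(T),T.round(3));p=snap('wrist');save(p,'w12.png',s=.8)
for d in r.pinpoint(p,'cap1_center'): print(d)
W=T@G;print(proj(p,[(W@[x,0,9.5,1])[:3] for x in(15,40)]).round())
E
```

```text
time: 36.75
tool_pos: [519.2, 165.2, 161.2]
tcp_rot: [162.6, -0.3, 111.6]
ft_force: [-0.0, 1.2, -2.9]
finger_gap: 53.6
[493.61612709 151.88038041  50.51688208] [[-3.69000e-01  8.88000e-01  2.76000e-01  5.19174e+02]
 [ 9.30000e-01  3.50000e-01  1.14000e-01  1.65238e+02]
 [ 5.00000e-03  2.99000e-01 -9.54000e-01  1.61162e+02]
 [ 0.00000e+00  0.00000e+00  0.00000e+00  1.00000e+00]]
{'uv': [254.8, 182.5], 'conf': 0.82}
[[313. 282.]
 [314. 234.]]
```

View pics/w12.png

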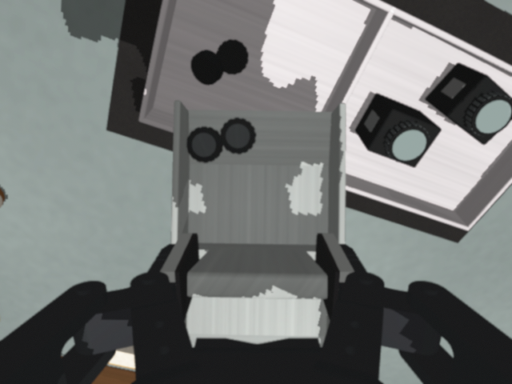

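Two caps are in the small bay; two are still on the lip ramp at (205,144) and (237,135). I'll hold and watch numerically.

```bash
python3 -m jog '[[0,0,0,0,50],[0,0,0,0,50],[0,0,0,0,50],[0,0,0,0,50],[0,0,0,0,50]]'
cat > caps.py <<'E'
from h import *
def blobs(p,n,box=(190,20,440,240),s=1):
    g=cv2.cvtColor(p['image'],cv2.COLOR_RGB2GRAY)[box[1]:box[3],box[0]:box[2]]
    k,l,st,c=cv2.connectedComponentsWithStats((g<60).astype(np.uint8))
    print([(tuple((c[i]+box[:2]).round().astype(int)),int(st[i,4])) for i in range(1,k) if st[i,4]>150])
E
python3 - <<'E'
from caps import *
p=snap('wrist');save(p,'w13.png');blobs(p,'')
for d in r.pinpoint(p,'cap1_center'): print(d)
for d in r.search_frame(p,'cap1_center'): print(d)
E
```

```text
time: 37.35
tool_pos: [519.1, 165.3, 161.1]
tcp_rot: [162.6, -0.3, 111.7]
ft_force: [-0.1, -0.5, -3.6]
finger_gap: 54.0
[((np.int64(192), np.int64(33)), 173), ((np.int64(274), np.int64(77)), 2551), ((np.int64(276), np.int64(175)), 3047), ((np.int64(202), np.int64(173)), 555)]
{'uv': [256.1, 179.0], 'conf': 0.8}
{'bbox': [232.6, 156.9, 279.2, 204.0], 'conf': 0.95}
```

```bash
python3 -m jog '[[0,-0.004,0,0,50],[0,-0.01,0,0,50],[0,-0.016,0,0,50],[0,-0.02,0,0,50],[0,0.025,0,0,50],[0,0.025,0,0,50],[0,0.02,0,0,50],[0,0.01,0,0,50]]'
python3 -m jog '[[0,-0.004,0,0,50],[0,-0.01,0,0,50],[0,-0.016,0,0,50],[0,-0.02,0,0,50],[0,0.02,0,0,50],[0,0.02,0,0,50],[0,0.01,0,0,50],[0,-0.01,0,0,50]]'
python3 - <<'E'
from caps import *
from pour import lip
p=snap('wrist');save(p,'w14.png');blobs(p,'');print(lip(tool()),r.sense()['tcp_rot'])
for d in r.pinpoint(p,'cap1_center'): print(d)
E
```

```text
time: 38.3
tool_pos: [527.5, 168.6, 164.2]
tcp_rot: [162.6, -0.3, 111.7]
ft_force: [0.6, -0.8, -2.8]
finger_gap: 53.7
time: 39.1
tool_pos: [518.7, 165.1, 161.7]
tcp_rot: [162.5, -0.3, 111.7]
ft_force: [0.0, -0.6, -2.5]
finger_gap: 53.8
[((np.int64(193), np.int64(34)), 208), ((np.int64(275), np.int64(77)), 2546), ((np.int64(302), np.int64(121)), 1633), ((np.int64(202), np.int64(172)), 556)]
[488.67643818 150.47435526  48.18178156] [162.88975527  -0.30074817 111.70983506]
{'uv': [279.1, 139.0], 'conf': 0.78}
```

```bash
python3 -m jog '[[0,0,0,0,50],[0,0,0,0,50],[0,0,0,0,50],[0,0,0,0,50]]'
python3 - <<'E'
from caps import *
from pour import *
T=tool();p=snap('wrist');save(p,'w15.png',(150,20,470,260),2.5);blobs(p,'');W=T@G
print('lip line',proj(p,[(W@[90,s,12,1])[:3] for s in(45,0,-45)]).round())
for d in r.pinpoint(p,'cap1_center'): print(d)
E
```

```text
time: 39.6
tool_pos: [515.8, 164.3, 159.4]
tcp_rot: [162.8, -0.3, 111.7]
ft_force: [-0.6, 0.6, -2.9]
finger_gap: 53.8
[((np.int64(193), np.int64(36)), 245), ((np.int64(274), np.int64(85)), 2520), ((np.int64(304), np.int64(124)), 1251), ((np.int64(202), np.int64(180)), 531)]
lip line [[227. 136.]
 [314. 136.]
 [402. 137.]]
{'uv': [278.0, 145.0], 'conf': 0.58}
```

```bash
python3 - <<'E'
from caps import *
p=snap('wrist');g=cv2.cvtColor(p['image'],cv2.COLOR_RGB2GRAY)[60:210,225:355]
for row in cv2.resize(g,(65,38),interpolation=cv2.INTER_AREA): print(''.join('@#*+-. '[min(6,v//22)] for v in row))
E
```

```text
.........................-+###@@@@@##*+-..........               
........................+##@@@@@@@@@@@#*-.........               
.............------....+#@@@@@@@@@@@@@@@#-.........              
.........--+*###@###*++#@@@@@@@@@@@@@@@@#*-........              
.......-+*#@@@@@@@@@@#@@@@@@@@@@@@@@@@@@@#+.......               
......-*#@@@@@@@@@@@@@@@@@@@@@@@@@@@@@@@@#-........              
......+#@@@@@@@@@@@@@@@@@@@@@@@@@@@@@@@@@*-.......               
......+#@@@@@@@@@@@@@@@@@@@@@@@@@@@@@@@@#-.........              
......+#@@@@@@@@@@@@@@@@@@@@@@@@@@@@@@#*+...........             
......-*#@@@@@@@@@@@@@@@@@#*###@@####*-.............             
.......-*#@@@@@@@@@@@@@@@#-..-+++++--...............             
.........+#@@@@@@@@@@@@#*-............--++*+++-..........        
..........-+##@@@@@@@#*-............-*##@@@@@@#*+-........       
.............-+****++-............-*#@@@@####@@@@#+-......   .   
.................................-*#@@###***####@@#+.............
.................................+#@##*********##@@*-............
........................-------.-*###*******
[... 707 characters left out ...]
........................................
+++++--..........................................................
+++++--..........................................................
+++++--..........................................................
+++++-...........................................................
+++++--..........................................................
+++++--..........................................................
+++++--..........................................................
++++++-..........................................................
++++++-..........................................................
+++++--..........................................................
```

The dish ramp is empty and all four caps are past the lip. Lift, turn back, return to the pad.

```bash
python3 -m jog '[[0,0.004,-0.012,0,50],[0,0.009,-0.029,0,50],[0,0.015,-0.048,0,50],[0,0.02,-0.065,0,50],[0,0.024,-0.076,0,50],[0,0.024,-0.076,0,50]]'
python3 -m jog '[[0,0,0,7,50],[0,0,0,15,50],[0,0,0,23,50],[0,0,0,31,50],[0,0,0,39,50],[0,0,0,47,50],[0,0,0,55,50],[0,0,0,60,50]]'
python3 -m jog '[[0,0,0,7,50],[0,0,0,15,50],[0,0,0,23,50],[0,0,0,31,50],[0,0,0,39,50],[0,0,0,47,50],[0,0,0,55,50],[0,0,0,60,50]]'
python3 -m jog '[[0,0,0,7,50],[0,0,0,15,50],[0,0,0,23,50],[0,0,0,31,50],[0,0,0,39,50],[0,0,0,47,50],[0,0,0,55,50],[0,0,0,60,50]]'
python3 - <<'E'
from h import *
print(tool().round(3)); delta(538.4,-337.8,190)
E
```

```text
time: 40.35
tool_pos: [517.7, 164.4, 242.0]
tcp_rot: [162.6, -0.2, 111.7]
ft_force: [0.4, -0.3, -3.4]
finger_gap: 53.8
time: 41.15
tool_pos: [517.1, 164.3, 240.7]
tcp_rot: [171.5, -15.1, 52.5]
ft_force: [0.2, -0.0, -3.1]
finger_gap: 53.9
time: 41.95
tool_pos: [516.7, 164.3, 239.5]
tcp_rot: [-170.8, -14.6, -10.2]
ft_force: [-0.4, 0.8, -3.7]
finger_gap: 53.7
time: 42.75
tool_pos: [516.2, 164.2, 238.2]
tcp_rot: [-162.9, 0.6, -69.2]
ft_force: [0.8, -0.2, -3.7]
finger_gap: 53.9
[[ 3.55000e-01 -8.95000e-01  2.72000e-01  5.16200e+02]
 [-9.35000e-01 -3.36000e-01  1.14000e-01  1.64189e+02]
 [-1.00000e-02 -2.94000e-01 -9.56000e-01  2.38221e+02]
 [ 0.00000e+00  0.00000e+00  0.00000e+00  1.00000e+00]]
delta tool m [ 0.4777  0.1631 -0.005 ]
```

```bash
python3 -m jog '[[0.008,0.003,0,0,50],[0.02,0.007,0,0,50],[0.037,0.013,0,0,50],[0.058,0.02,0,0,50],[0.082,0.028,0,0,50],[0.105,0.036,0,0,50],[0.122,0.042,-0.001,0,50],[0.13,0.044,-0.001,0,50]]'
python3 -m jog '[[0.008,0.003,0,0,50],[0.02,0.007,0,0,50],[0.037,0.013,0,0,50],[0.058,0.02,0,0,50],[0.082,0.028,0,0,50],[0.105,0.036,0,0,50],[0.122,0.042,-0.001,0,50],[0.13,0.044,-0.001,0,50]]'
python3 -m jog '[[0.008,0.003,0,0,50],[0.02,0.007,0,0,50],[0.037,0.013,0,0,50],[0.058,0.02,0,0,50],[0.082,0.028,0,0,50],[0.105,0.036,0,0,50],[0.122,0.042,-0.001,0,50],[0.13,0.044,-0.001,0,50]]'
python3 - <<'E'
from pour import *
T=tool();print(T.round(3)); delta(538.4,-337.8,150);delta(538.4,-337.8,90)
p=snap('wrist');W=T@G;print('pred lip',proj(p,[(W@[90,s,12,1])[:3] for s in(46,0,-46)]).round())
print(r.pinpoint(p,'dish_lip'),'pad',[ (d['conf'],ray(p,d['uv'],1)) for d in r.pinpoint(p,'pad')],r.pinpoint(p,'screw1_center'))
print('slope x',np.degrees(np.arcsin(W[2,0])),'y',np.degrees(np.arcsin(W[2,1])))
save(p,'w16.png')
E
```

```text
time: 43.55
tool_pos: [522.2, 25.8, 223.9]
tcp_rot: [-163.0, 0.6, -69.2]
ft_force: [-0.1, 0.5, -3.8]
finger_gap: 53.6
time: 44.35
tool_pos: [528.6, -111.9, 210.2]
tcp_rot: [-163.0, 0.5, -69.2]
ft_force: [-0.1, 0.2, -2.7]
finger_gap: 53.8
time: 45.15
tool_pos: [535.1, -249.8, 196.9]
tcp_rot: [-163.0, 0.5, -69.2]
ft_force: [-0.5, -0.3, -2.4]
finger_gap: 53.9
[[ 3.54000e-01 -8.95000e-01  2.70000e-01  5.35096e+02]
 [-9.35000e-01 -3.36000e-01  1.12000e-01 -2.49838e+02]
 [-1.00000e-02 -2.92000e-01 -9.56000e-01  1.96876e+02]
 [ 0.00000e+00  0.00000e+00  0.00000e+00  1.00000e+00]]
delta tool m [0.0839 0.0403 0.0359]
delta tool m [0.0844 0.0579 0.0932]
pred lip [[225. 138.]
 [314. 139.]
 [404. 139.]]
[{'uv': [325.4, 138.7], 'conf': 0.56}] pad [(0.87, array([ 539.49712807, -336.93839487,    1.        ])), (0.66, array([ 647.02775857, -209.18586902,    1.        ]))] [{'uv': [152.9, 38.6], 'conf': 0.54}]
slope x -0.5942694857547043 y 0.4213123819855378
```

```bash
python3 -m jog '[[0.006,0.003,0.002,0,50],[0.018,0.008,0.006,0,50],[0.033,0.015,0.012,0,50],[0.05,0.023,0.018,0,50],[0.066,0.031,0.026,0,50],[0.078,0.037,0.032,0,50],[0.084,0.04,0.036,0,50],[0.084,0.04,0.036,0,50]]'
python3 -c "
from h import *
print(tool()[:3,3]);delta(538.4,-337.8,92)"
```

```text
time: 46.15
tool_pos: [538.5, -336.0, 148.8]
tcp_rot: [-163.0, 0.7, -69.2]
ft_force: [0.6, -0.4, -3.1]
finger_gap: 53.6
[ 538.50937116 -335.97428617  148.79889474]
delta tool m [0.0023 0.0173 0.0541]
```

```bash
python3 -m jog '[[0.001,0.002,0.007,0,50],[0.002,0.006,0.02,0,50],[0.002,0.011,0.034,0,50],[0.002,0.015,0.046,0,50],[0.002,0.017,0.052,0,50],[0.002,0.0173,0.054,0,50]]'
python3 -m jog '[[0,0.0005,0.002,0,50],[0,0.001,0.003,0,50],[0,0.0012,0.004,0,50],[0,0.0012,0.004,0,50]]'
python3 -m jog '[[0,0,0,0,50],[0,0,0,0,50]]'
```

```text
time: 46.75
tool_pos: [537.5, -336.7, 90.3]
tcp_rot: [-163.1, 0.8, -69.2]
ft_force: [0.4, 0.3, -2.9]
finger_gap: 53.9
time: 47.15
tool_pos: [538.3, -337.2, 87.7]
tcp_rot: [-163.0, 0.7, -69.2]
ft_force: [-1.8, 1.0, 3.5]
finger_gap: 54.1
time: 47.35
tool_pos: [538.5, -337.6, 88.0]
tcp_rot: [-163.0, 0.6, -69.2]
ft_force: [-1.2, -1.3, -0.3]
finger_gap: 53.6
```

```bash
python3 -m jog '[[0,0,0,0,66],[0,0,0,0,75],[0,0,0,0,85],[0,0,0,0,90],[0,0,-0.01,0,90],[0,0,-0.03,0,90],[0,0,-0.07,0,90],[0,0,-0.11,0,90]]'
python3 -m jog '[[0,0,-0.05,0,90],[0,0,-0.1,0,90],[0,0,-0.13,0,90],[0,0,-0.13,0,90]]'
python3 - <<'E'
from h import *
print(tool()[:3,3]);p=snap('wrist');save(p,'w17.png');look(p,['dish_grip','dish_lip','screw1_center','pad'],.2)
q=snap('top');save(q,'t3.png',(150,130,470,350),2.5);look(q,['tray','mat','cube1_center','cap1_center','oil_bottle','objective','beaker'])
a=cv2.imread('pics/w17.png');b=q['image'][130:350,130:450,::-1]
cv2.imwrite('pics/final.png',np.vstack([cv2.resize(a[40:400],(520,293)),cv2.resize(b,(436,300)) if 0 else cv2.copyMakeBorder(cv2.resize(b,(436,300),interpolation=cv2.INTER_CUBIC),0,0,0,84,0)]))
E
```

```text
time: 48.15
tool_pos: [508.1, -349.7, 194.2]
tcp_rot: [-163.0, 0.7, -69.2]
ft_force: [0.6, -0.9, -0.5]
finger_gap: 76.4
time: 48.55
tool_pos: [473.6, -367.1, 326.6]
tcp_rot: [-162.8, 0.1, -69.3]
ft_force: [1.1, 0.4, 0.6]
finger_gap: 77.1
[ 473.57441481 -367.05786251  326.58878566]
dish_grip [315.7 208.6] 0.71 [ 533.6 -338.6   79. ]
dish_lip [320.3 132.9] 0.95 [ 618.7 -310.7   13. ]
screw1_center [324.3 225.5] 0.57 [ 525.1 -350.8   13. ]
pad [313.7 208.1] 0.28 [ 539.7 -332.7    1. ]
tray [207.7 266.5] 0.78 [471.8 218.3   0. ]
mat [431.  320.6] 0.35 [ 329.1 -362.2    1. ]
cube1_center [194.4 264.8] 0.82 [473.7 249.9  19. ]
cube1_center [171.3 277. ] 0.68 [441.6 309.8  19. ]
cap1_center [238.4 248. ] 0.42 [519.1 136.9  10.5]
oil_bottle [309.5 190.2] 0.71 [676.6 -48.5   0. ]
objective [361.5 299.8] 0.56 [ 384.5 -182.6    0. ]
```

```bash
python3 -c "
from h import *
delta(390,195,430)"
```

```text
delta tool m [-0.554  -0.1462 -0.0647]
```

```bash
python3 -m jog '[[-0.04,-0.01,-0.02,0,90],[-0.08,-0.02,-0.04,0,90],[-0.12,-0.03,-0.06,0,90],[-0.16,-0.04,-0.065,0,90],[-0.2,-0.05,-0.065,0,90],[-0.24,-0.06,-0.065,0,90],[-0.28,-0.07,-0.065,0,90],[-0.32,-0.08,-0.065,0,90]]'
python3 -m jog '[[-0.04,-0.01,0,0,90],[-0.08,-0.02,0,0,90],[-0.12,-0.03,0,0,90],[-0.16,-0.045,0,0,90],[-0.2,-0.06,0,0,90],[-0.225,-0.066,0,0,90],[-0.234,-0.066,0,0,90],[-0.234,-0.066,0,0,90]]'
python3 - <<'E'
from h import *
print(tool()[:3,3]);p=snap('wrist');save(p,'w18.png')
look(p,['tray','mat','cube1_center','cap1_center'],.2)
for n in('cube1_center','cap1_center'): print(r.search_frame(p,n))
t=cv2.imread('pics/w18.png')[:330];b=cv2.imread('pics/w17.png')[60:400,140:500];c=cv2.imread('pics/t3.png')
b=cv2.resize(b,(267,252));c=cv2.resize(c,(367,252))
cv2.imwrite('pics/final.png',np.vstack([t,np.hstack([b,c,np.zeros((252,6,3),np.uint8)])]))
E
```

```text
time: 50.0
tool_pos: [413.2, -44.6, 408.2]
tcp_rot: [-163.0, 0.7, -69.2]
ft_force: [0.9, 0.5, 0.3]
finger_gap: 76.5
time: 50.8
tool_pos: [388.8, 197.2, 430.5]
tcp_rot: [-163.0, 0.7, -69.1]
ft_force: [0.5, -0.1, 1.0]
finger_gap: 76.6
[388.77216926 197.16238595 430.47079602]
tray [324.4 200.2] 0.93 [475.8 231.2   0. ]
cube1_center [303.5 188.4] 0.73 [478.6 262.   19. ]
cap1_center [397.6 196.5] 0.56 [514.6 140.4  10.5]
[]
[{'bbox': [390.3, 187.6, 410.1, 201.7], 'conf': 0.64}, {'bbox': [204.4, 115.7, 447.1, 284.8], 'conf': 0.34}]
```

View pics/final.png

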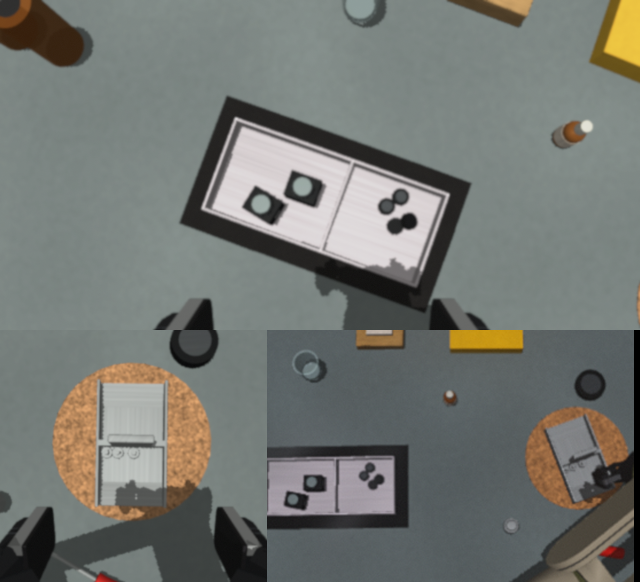

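```bash
python3 - <<'E'
from h import *
p=snap('wrist')
m=np.array([ray(p,q,1)[:2] for q in [(229,97),(470,184),(426,311),(181,222)]])
t=np.array([ray(p,q,28)[:2] for q in [(235,118),(450,193),(418,287),(203,210)]])
a=lambda c:np.degrees(np.arctan2(*((c[0]+c[3])-(c[1]+c[2]))))
print(m.mean(0),a(m),t.mean(0),a(t),m.round(),t.round())
q=snap('scene');look(q,['cube1_center'],.2);print(r.sense()['ft_force'],r.hand_in())
E
```

```text
[474.24899293 225.86780599] -0.677250486543586 [473.25580139 225.30458563] -1.112468225694936 [[565. 404.]
 [569.  50.]
 [384.  46.]
 [379. 404.]] [[535. 377.]
 [541.  78.]
 [411.  74.]
 [406. 373.]]
cube1_center [417.2 198.3] 0.88 [471.3 268.6  19. ]
the job is handed in; nothing more can be done
[ 0.02594427 -0.02764644  0.07871364] None
```

The job is done and handed in at about 51 s of the 208 s allowed.

- **Tray:** I gripped the cross wall and slid the tray onto the mat without lifting it. The last check put it within about 1 mm of the mat's centre and 0.5° of square.
- **Cubes:** Only two cubes were on the bench. Both stand upright, ring on top, in the larger bay. One now sits a few centimetres aside and turned from where I placed it, probably the announced knock. It is still upright in the bay, so I left it.
- **Caps:** The moves cannot tilt the tool, so I tilted it about 17° by pushing out of reach in free air. Turning the dish 180° about the tool axis then gave about 35° of tilt. Two caps stuck on the lip ramp until I jerked the dish briefly. All four are in the smaller bay.
- **Dish:** It stands back on its cork pad with all three thumbscrews in it.
- **Other things:** I touched nothing else on the bench.

**Checks that disagreed:** the networks missed some cubes and caps, and in the last scene picture found only one cube. I therefore relied on the pictures I viewed. The networks also gave a few false mat and tray positions, which I set aside against corner measurements.

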